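# Fit the notched organiser tile into the bench deck

### The job

Take the loose organiser tile that has a notch in one side, find the way round in which it fits the empty bay of the bench organiser deck, and press it past the spring catches until it lies fully home, flush with the deck. Let go of it, and leave the similar tile with four tabs, the copper spool and the multimeter where they are.

Things in the scene. Friction and masses are not known exactly. Their poses are not given: they have to be found in the camera images.
- tile: The loose tile to fit: grey plastic, 100 mm square (sides at x, y = +/-50), 17 mm thick, about 0.24 kg, lying flat on the bench. Origin: centre of its underside, z up. In the middle of its -x, +y and -y sides a tab (30 mm wide) sticks out 12.5 mm; the +x side has instead a notch 33 mm wide, 15 mm deep.
- fin_top (a point): Middle of the top of the tile's grip fin, 57 mm above its underside, over its origin. The fin stands upright on the tile and runs along the tile's x axis: 64 mm long, 14 mm thick (along y), 40 mm high.
- deck: The organiser deck with the empty bay, grey plastic, screwed to the bench. Origin: on the bench under the centre of the bay; x and y along the bay's sides. The deck is 180 mm square round the bay, its top 20 mm above the bench; two shallow parts trays (26 mm high) adjoin it from y = -90 to -200 mm.
- bay (a point): Centre of the bay's floor, 3 mm above the bench: a seated tile is flush with the deck. The bay is 104 mm square (walls at x, y = +/-52), with a recess for a tab (34 mm wide, 14 mm deep) in the middle of each side. A tile has about 2 mm play each way. One recess is filled by a key block (see bay_mouth).
- bay_mouth (a point): Centre of the bay at deck-top level. A square grey key block (28 by 28 mm, level with the deck top) fills one of the four recesses and sticks out 14 mm into the bay; which one varies and is not in the readings: look from above, or try the four ways round. The tile enters only with its notch over the block; else a tab lands on the block.
- catches (a point): Bay centre at the height (13 mm above the bench) where the tile's underside meets four spring balls, two in the +y and two in the -y wall at x = +/-33 mm. Turned rightly, the tile enters about 7 mm and rests on them, maybe askew; a push down of about 8 to 22 N at the middle of the fin's top takes it the last 10 mm to the floor.
- other_tile: A similar loose tile to be left alone: the same size and fin, but with a tab on all four sides and no notch; it does not fit. Origin: centre of its underside, axes as for the tile.
- spool: Copper wire spool standing on the bench, 64 mm in diameter, 62 mm high; to be left alone. Origin: centre of its underside.
- meter: Black multimeter lying on the bench, 80 by 160 by 35 mm; to be left alone. Origin: centre of its underside.
Mind the look-alikes: they are no part of the job. What is shaped like the tile but blue or brown is not meant.

How it is judged:
At the end, for the whole second after the job is handed in: The notched tile lies at rest in the bay of the deck: its underside within 2 mm of the bay's floor (less than 5 mm above the bench), within 5 mm of the bay's centre and level within 2 degrees (z of tile in the frame of deck below 0.005 m and horizontal distance between tile and deck below 0.005 m and angle between tile's own z axis and vertical below 0.035 rad and linear speed of tile below 0.02 m/s); the robot touches nothing.
It fails at once if the tile with four tabs is disturbed (moved more than 30 mm) (distance of other_tile from where it was at the start of the episode above 0.03 m).
It fails at once if the copper spool is disturbed (moved more than 30 mm) (distance of spool from where it was at the start of the episode above 0.03 m).
It fails at once if the multimeter is disturbed (moved more than 30 mm) (distance of meter from where it was at the start of the episode above 0.03 m).
It also fails if it takes over 72 s, if anything falls off the work surface, if the arm or the gripper's body presses on something with over 40 N, if the wrist force passes 120 N, or if a joint passes its speed limit or range.

### The arm

A 7-joint arm with a two-finger parallel gripper is mounted at the origin on the work surface. World frame = base frame: x ahead of the robot, y to its left, z up, the work surface at z = 0. Lengths are in m, angles in rad, forces in N, time in s.
With the tool pointing down it reaches from about 0.4 to 0.925 m from the base axis. Payload 4.1 kg.
Tool frame: the origin (TCP) lies between the finger pads; the fingertips stand 14 mm ahead of it and the grasp point (between the pads) lies 5 mm behind it; x points along the fingers, y is the direction in which the jaws open and shut, and the axes are right-handed (so a half turn about x gives the same grasp; the last joint's range is limited). The gripper opens to 85 mm and grips with 20 to 120 N. Pads are 22 mm wide; open, the fingers measure 114 mm over their backs; the gripper's body (76 mm by 85 mm) begins 54 mm behind the grasp point. The pads swing forward as they close: fully open they stand 13 mm farther back than shut.
Start: joints at [-1.215, 0.398, 0.045, 1.537, -0.019, 1.207, -0.051], TCP at [0.286, 0.584, 0.207] pointing down, gripper open.
Joint ranges: [-2.82, 2.82], [-0.49, 2.23], [-1.37, 1.46], [0, 2.46], [-1.36, 4.5], [0.23, 2], [-2.94, 2.94]. Speed limits (rad/s): [2.57, 2.57, 3.14, 3.14, 3.14, 3.14, 3.14].

### API

Orientations are given as a rotation vector (axis times angle).
In Python, from station import env, imaging, job gives the robot as it stands. The module is installed in compiled form; this text tells all that it offers.
- The arm moves only by the shell command python3 -m creep 'ROWS' [FORCE]. ROWS is a JSON object of lists of equal length, an entry for each row: "hand": the opening in per cent of the stroke, from 0 (shut) to 100 (fully open); "translation": the shift along the tool's x, y, z in m, a list of three; "turn": the turn, a rotation vector about the tool's x, y, z in rad, a list of three. A call has 1 to 10 rows; each row shifts and turns the commanded pose from where the row before left it, along the tool's axes as they then stand; what a row does not reach is not made up. A row lasts 1/10 s, in which the tool goes at most 50 mm and 8.59 degrees, less where a joint would pass 70% of its speed; a pose out of reach is approached as far as the arm can. A call with a gripper value outside its range is refused whole. The fingers move at their own pace and stop on an object; FORCE is the grip in N (left out, the last holds). Time passes only in rows, so rows that do not move let the fingers close. It gives the time, the measured TCP pose, the force and the opening at its end, in the units of the state.
- env.sense(): the state, without advancing time (a new reading comes with each control period).
- imaging.snapshot(name): name is "scene" or "top" or "wrist"; returns a dict with "color" (480x640x3 uint8, red, green, blue), "camera_matrix" (3x3 intrinsics, pixels), "world_to_cam" (4x4, takes a point from world to camera coordinates). Camera axes: x right, y down, z forward; pixel columns grow to the right and rows downward; lengths in m; the calibration is good to about 2 mm. A picture is of the moment at which its call begins. There is no depth.
- job.hand_in(): hands the job in, once; it reports no verdict.
The state is a dict: "time": time; "joint_positions": joint angles; "joint_vel": joint speeds; "tau": joint torques, N m; "eef_pos": TCP position; "tcp_rot": TCP orientation; "force": force on the tool from outside, world axes, zero at the start; "ft_torque": the same for the moment, N m; "width": finger opening in m.
Only numpy, scipy, OpenCV 4.12 (cv2) and the standard library are available. Lean on these libraries where they do the work, as an engineer would, in place of code of your own. Each camera call takes 0.05 s, during which the arm holds its last target. There are 200 camera calls.

## Working session

There is one attempt and no reset: what is moved stays moved. The work goes in short steps, Python scripts to look and compute and a shell command to move; the robot and the scene stay as the last step left them, time stands still between calls to the robot, and variables do not carry over. Pictures are saved under pics/ and viewed, about 8 in all and at most 12, crops included, and the job is handed in when it is done.

```bash
mkdir -p pics
cat > h.py <<'E'
import numpy as np, cv2
from station import env, imaging, job
from scipy.spatial.transform import Rotation as R
def snap(n,f):
    s=imaging.snapshot(n); cv2.imwrite(f'pics/{f}.png',s['color'][:,:,::-1])
    np.savez(f'pics/{f}.npz',**s); return s
def ray(s,uv,z):
    K=s['camera_matrix'];T=s['world_to_cam'];Rm=T[:3,:3];c=-Rm.T@T[:3,3]
    d=Rm.T@np.linalg.solve(K,[uv[0],uv[1],1]); return c+d*(z-c[2])/d[2]
def proj(s,p):
    q=s['world_to_cam']@np.r_[p,1]; q=s['camera_matrix']@q[:3]; return q[:2]/q[2]
E
python3 - <<'E'
from h import *
s=snap('top','top1'); snap('scene','scene1')
st=env.sense(); print({k:np.round(v,3) for k,v in st.items()}); print(R.from_rotvec(st['tcp_rot']).as_matrix().round(3))
print(s['camera_matrix'],s['world_to_cam'].round(3))
E
```

```text
{'time': np.float64(0.1), 'joint_positions': array([-1.215,  0.399,  0.045,  1.538, -0.019,  1.207, -0.051]), 'joint_vel': array([-0.   , -0.003, -0.001, -0.003, -0.001, -0.001, -0.001]), 'tau': array([ 4.0000e-03, -4.7626e+01,  1.3700e+00, -2.5495e+01,  1.2000e-02,
        5.0000e-03, -0.0000e+00]), 'eef_pos': array([0.285, 0.583, 0.206]), 'tcp_rot': array([ 0.355,  1.542, -0.358]), 'force': array([ 0.308, -0.008,  0.243]), 'ft_torque': array([-0.009,  0.044, -0.038]), 'width': np.float64(0.086)}
[[-0.001  0.439  0.898]
 [-0.002  0.898 -0.439]
 [-1.    -0.002  0.   ]]
[[521.42052445   0.         316.57367484]
 [  0.         521.42052445 239.27265005]
 [  0.           0.           1.        ]] [[-0.024 -0.999  0.023  0.179]
 [-0.991  0.021 -0.136  0.537]
 [ 0.135 -0.026 -0.99   1.144]
 [ 0.     0.     0.     1.   ]]
```

View pics/top1.png

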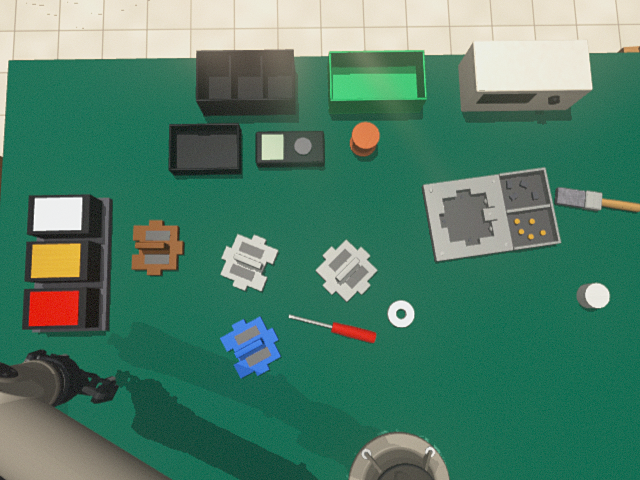

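View pics/scene1.png

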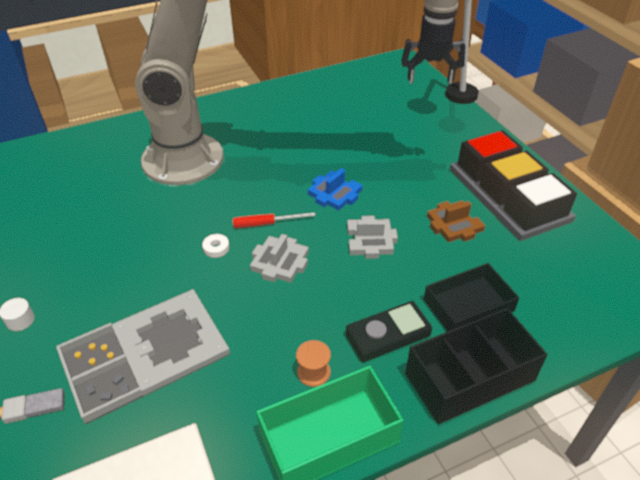

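Top view: the candidates are grey (248,263), grey (347,270), blue (250,347, not meant) and brown (157,247, not meant). The deck is at about (490,215), with its key block on the right wall near (490,214). I'll check both greys and the deck in one close crop.

Run:
```python
from h import *
i=cv2.imread('pics/top1.png')
a=cv2.resize(i[225:310,210:390],None,fx=4.4,fy=4.4,interpolation=3)
b=cv2.resize(i[165:265,420:565],None,fx=2.2,fy=2.2,interpolation=3)
o=np.zeros((a.shape[0]+b.shape[0],a.shape[1],3),np.uint8);o[:a.shape[0]]=a;o[a.shape[0]:,:b.shape[1]]=b
cv2.imwrite('pics/crop1.png',o);print(o.shape)
```

```text
(594, 792, 3)
```

View pics/crop1.png

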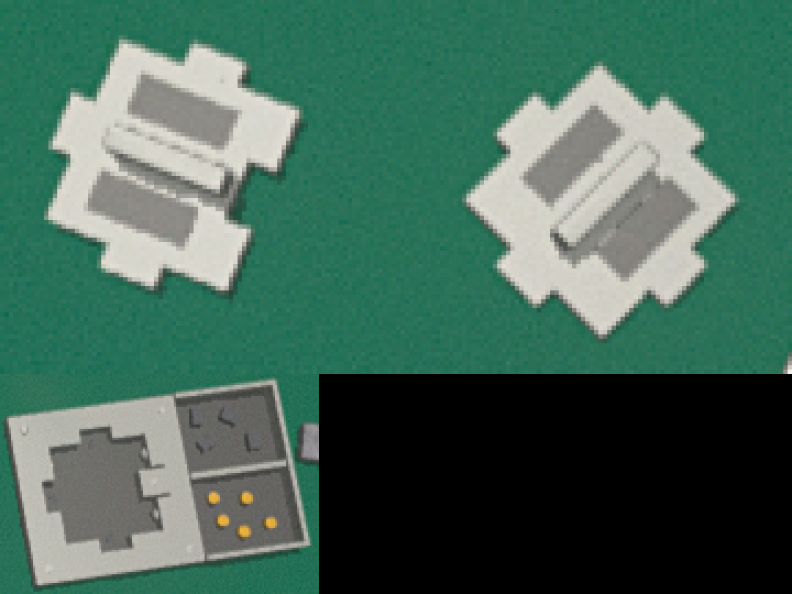

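The left grey (248,263) has the notch, at about (270,286) on its right side, so it is the tile. The right grey has four tabs. The block sits in the tray-side (-y) recess, so the notch must face the trays. Next I'll measure.

```bash
cat >> h.py <<'E'
def corners(s,win,z,n=12,eps=3.0,smax=45,vmin=110):
    """grey contour in window -> simplified polygon on plane z"""
    x0,y0,x1,y1=win; im=s['color'][y0:y1,x0:x1]; h=cv2.cvtColor(im,cv2.COLOR_RGB2HSV)
    m=((h[...,1]<smax)&(h[...,2]>vmin)).astype(np.uint8)*255
    c=max(cv2.findContours(m,cv2.RETR_EXTERNAL,cv2.CHAIN_APPROX_NONE)[0],key=cv2.contourArea)[:,0]+[x0,y0]
    return c,np.array([ray(s,p,z)[:2] for p in c])
E
python3 - <<'E'
from h import *
s=dict(np.load('pics/top1.npz'))
c,w=corners(s,(210,225,290,300),.017)
p=cv2.approxPolyDP(c.reshape(-1,1,2),2.2,True)[:,0]
print('tile poly',[(tuple(q),ray(s,q,.017)[:2].round(3).tolist()) for q in p])
tc=np.array([(118,42),(300,110),(235,290),(48,217)])/4.4+[210,225]
W=np.array([ray(s,q,.017)[:2] for q in tc]);print(W.round(4),W.mean(0),[np.linalg.norm(W[i]-W[i-1]).round(4) for i in range(4)])
print('fin',[ray(s,np.array(q)/4.4+[210,225],.057)[:2].round(4) for q in [(110,125),(228,177)]])
c,w=corners(s,(415,160,510,270),.02)
p=cv2.approxPolyDP(c.reshape(-1,1,2),3,True)[:,0]; print('deck poly',p.tolist())
dc=np.array([(8,418-374),(37,585-374),(205,560-374),(175,396-374)])/2.2+[420,165]
W=np.array([ray(s,q,.02)[:2] for q in dc]);print(W.round(4),W.mean(0),[np.linalg.norm(W[i]-W[i-1]).round(4) for i in range(4)])
v=(W[2]+W[3]-W[0]-W[1]);print('deck -y dir deg',np.degrees(np.arctan2(v[1],v[0])))
for n,q in dict(other=(347,270),spool=(365,145),meter=(290,149)).items(): print(n,ray(s,q,.02)[:2].round(3))
E
```

```text
tile poly [((np.int32(237), np.int32(234)), [0.56, 0.348]), ((np.int32(232), np.int32(247)), [0.53, 0.36]), ((np.int32(226), np.int32(246)), [0.533, 0.373]), ((np.int32(222), np.int32(258)), [0.505, 0.382]), ((np.int32(226), np.int32(262)), [0.496, 0.373]), ((np.int32(221), np.int32(274)), [0.469, 0.385]), ((np.int32(233), np.int32(279)), [0.457, 0.358]), ((np.int32(234), np.int32(286)), [0.441, 0.355]), ((np.int32(244), np.int32(290)), [0.432, 0.333]), ((np.int32(248), np.int32(285)), [0.443, 0.324]), ((np.int32(261), np.int32(290)), [0.431, 0.295]), ((np.int32(266), np.int32(279)), [0.455, 0.283]), ((np.int32(261), np.int32(271)), [0.474, 0.294]), ((np.int32(266), np.int32(261)), [0.496, 0.283]), ((np.int32(273), np.int32(262)), [0.494, 0.267]), ((np.int32(277), np.int32(250)), [0.521, 0.257]), ((np.int32(267), np.int32(246)), [0.531, 0.28]), ((np.int32(265), np.int32(239)), [0.547, 0.284]), ((np.int32(254), np.int32(235)), [0.557, 0.309]), ((np.int32(249), np.int32(239)), [0.548, 0.321])]
[[0.5584 0.3486]
 [0.5208 0.2547]
 [0.4286 0.2893]
 [0.4682 0.3848]] [0.49398306 0.31935002] [np.float64(0.0972), np.float64(0.1012), np.float64(0.0985), np.float64(0.1035)]
fin [array([0.5106, 0.3477]), array([0.4832, 0.2891])]
deck poly [[509, 172], [423, 185], [437, 260], [509, 250], [509, 209], [505, 209], [498, 176]]
[[ 0.6657 -0.0863]
 [ 0.4875 -0.1073]
 [ 0.5098 -0.2855]
 [ 0.6864 -0.2666]] [ 0.58733832 -0.18646276] [np.float64(0.1815), np.float64(0.1794), np.float64(0.1796), np.float64(0.1776)]
deck -y dir deg -83.16029390095774
other [0.471 0.099]
spool [0.764 0.047]
meter [0.758 0.223]
```

```bash
python3 -m creep '{"hand":[100,100,100,100,100,100,100,100,100,100],"translation":[[0,-0.0207,0.0435],[0,-0.0207,0.0435],[0,-0.0207,0.0435],[0,-0.0207,0.0435],[0,-0.0207,0.0435],[0,-0.0207,0.0435],[0,-0.0207,0.0435],[0,0,0],[0,0,0],[0,0,0]],"turn":[[0,0,0],[0,0,0],[0,0,0],[0,0,0],[0,0,0],[0,0,0],[0,0,0],[0.149,0,0],[0.149,0,0],[0.149,0,0]]}'
python3 -m creep '{"hand":[100,100,100,100,100,100,100,100,100],"translation":[[0,0,0],[0,0,0],[0,0,0],[0,0,0],[0,0,0],[0,0,0],[0,0,0],[0,0,0],[0,0,0]],"turn":[[0.149,0,0],[0.149,0,0],[0.149,0,0],[0.149,0,0],[0.149,0,0],[0.149,0,0],[0.149,0,0],[0,0,0],[0,0,0]]}'
python3 - <<'E'
from h import *
s=snap('wrist','w1');st=env.sense()
print(st['time'],st['eef_pos'],st['joint_positions'].round(2));print(R.from_rotvec(st['tcp_rot']).as_matrix().round(3));print(s['camera_matrix'][0],s['world_to_cam'].round(3))
E
```

```text
time: 1.1
eef_pos: [0.4954, 0.3193, 0.2065]
tcp_rot: [0.709, 1.452, -0.71]
force: [0.1, 0.5, 0.5]
width: 0.0852
time: 2.0
eef_pos: [0.4951, 0.32, 0.2067]
tcp_rot: [1.476, 1.01, -1.477]
force: [0.0, 0.9, 0.6]
width: 0.0853
2.05 [0.49521812 0.32001465 0.20677488] [-0.99  0.31  0.43  1.7  -0.14  1.16 -0.89]
[[-0.     0.932 -0.363]
 [-0.    -0.363 -0.932]
 [-1.    -0.     0.   ]]
[425.1399736    0.         315.57714169] [[ 0.932 -0.362 -0.001 -0.346]
 [-0.347 -0.896  0.278  0.423]
 [-0.101 -0.259 -0.961  0.511]
 [ 0.     0.     0.     1.   ]]
```

View pics/w1.png

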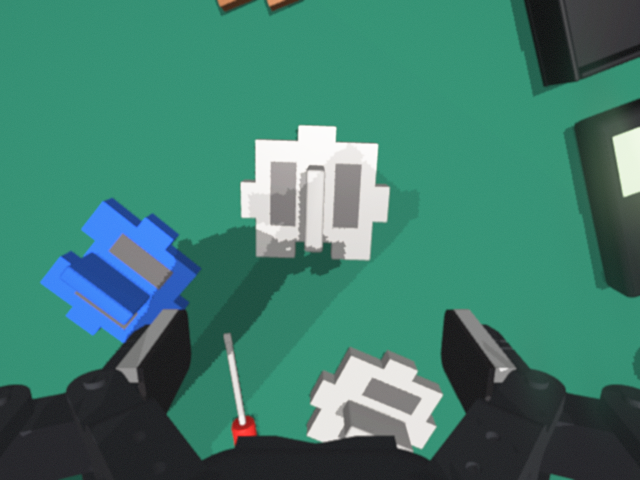

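Wrist view: the notched tile is centred at about (316,199) with the notch at the bottom (313,250) and the fin nearly vertical in the image. Blue is at (120,270), and the four-tab tile is at (380,400).

Run:
```python
from h import *
s=dict(np.load('pics/w1.npz'))
tc=[(256,140),(379,144),(371,260),(256,257)]
W=np.array([ray(s,q,.017)[:2] for q in tc]);print(W.round(4),W.mean(0),[np.linalg.norm(W[i]-W[i-1]).round(4) for i in range(4)])
tabs=[(317,126),(388,203),(241,199)]
T=np.array([ray(s,q,.017)[:2] for q in tabs]);print(T, (T[1]+T[2])/2,np.linalg.norm(T[1]-T[2]))
for v in (W[2]-W[1],W[3]-W[0]): print(np.degrees(np.arctan2(v[1],v[0])))
v=T[1]-T[2];print('tab',np.degrees(np.arctan2(*v[::-1]))-90)
f=[(315,169),(314,250)];F=np.array([ray(s,q,.057)[:2] for q in f]);v=F[1]-F[0];print(F,F.mean(0),np.linalg.norm(v),np.degrees(np.arctan2(v[1],v[0])))
```

```text
[[0.4687 0.3867]
 [0.5615 0.3473]
 [0.5225 0.2547]
 [0.4286 0.2941]] [0.49531586 0.32070462] [np.float64(0.1009), np.float64(0.1008), np.float64(0.1005), np.float64(0.1018)]
[[0.51923125 0.37897744]
 [0.55278008 0.29796472]
 [0.43736213 0.34640481]] [0.49507111 0.32218477] 0.12517086178554068
-112.86390185900092
-113.4205582581363
tab -112.7674439323086
[[0.50695055 0.35161039]
 [0.4834834  0.29331383]] [0.49521698 0.32246211] 0.06284262381925301 -111.92713674119328
```

```bash
python3 -m creep '{"hand":[100,100,100,100,100,0,0,0,0,0],"translation":[[0.04,0,-0.001],[0.04,0,0],[0.04,0,0],[0.03,0,0],[0.017,0,0],[0,0,0],[0,0,0],[0,0,0],[0,0,0],[0,0,0]],"turn":[[0.026,0,0],[0,0,0],[0,0,0],[0,0,0],[0,0,0],[0,0,0],[0,0,0],[0,0,0],[0,0,0],[0,0,0]]}' 60
python3 -m creep '{"hand":[0,0,0,0,0,0,0],"translation":[[0,0,0],[0,0,0],[-0.04,0,0],[-0.04,0,0],[-0.04,0,0],[0,0,0],[0,0,0]],"turn":[[0,0,0],[0,0,0],[0,0,0],[0,0,0],[0,0,0],[0,0,0],[0,0,0]]}'
python3 - <<'E'
from h import *
st=env.sense();p=st['eef_pos'];M=R.from_rotvec(st['tcp_rot']).as_matrix();print(M.round(3))
print(M.T@(np.array([.5873,-.1865,p[2]])-p), np.degrees(np.arctan2(M[1,2],M[0,2])),st['joint_positions'].round(2))
E
```

```text
time: 3.05
eef_pos: [0.4964, 0.3215, 0.0411]
tcp_rot: [1.499, 0.993, -1.495]
force: [-0.1, 0.0, 0.4]
width: 0.0118
time: 3.75
eef_pos: [0.4963, 0.3214, 0.1611]
tcp_rot: [1.5, 0.993, -1.495]
force: [-0.8, 0.0, -0.8]
width: 0.0001
[[ 0.002  0.921 -0.389]
 [ 0.002 -0.389 -0.921]
 [-1.     0.001 -0.002]]
[-0.00075667  0.28156256  0.4323605 ] -112.91028513107109 [-0.98  0.36  0.43  1.75 -0.17  1.07 -0.9 ]
```

The fingers shut on nothing, so I'll look.

Run:
```python
from h import *
s=snap('wrist','w2')
```

```text
(no output)
```

View pics/w2.png

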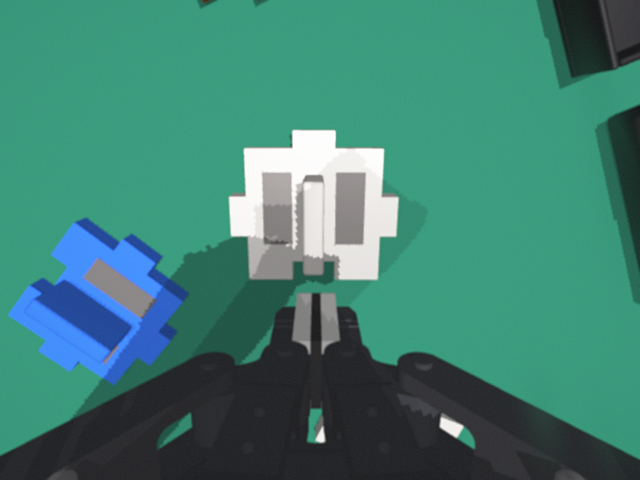

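The tile is centred at about (314,213), apparently unmoved, and the closed tips are at (315,296). I'll check whether the wrist calibration agrees with the tool, and whether the tile moved.

Run:
```python
from h import *
s=dict(np.load('pics/w2.npz'));st=env.sense();p=st['eef_pos'];M=R.from_rotvec(st['tcp_rot']).as_matrix()
for d in (.014,0,-.005): print(d,proj(s,p+M[:,0]*d))
W=np.array([ray(s,q,.017)[:2] for q in [(245,149),(384,150),(379,279),(249,279)]]);print(W.round(4),W.mean(0))
F=np.array([ray(s,q,.057)[:2] for q in [(313,180),(313,263),(313,275)]]);print(F,st['width'])
t=dict(np.load('pics/top1.npz'));t2=snap('top','top2')
print(proj(t2,p),proj(t2,[.4952,.321,.017]))
```

```text
0.014 [313.78871984 279.31044138]
0 [313.69053201 291.22659759]
-0.005 [313.65184546 295.9216294 ]
[[0.4688 0.3862]
 [0.5605 0.3467]
 [0.5224 0.2553]
 [0.4287 0.2949]] [0.4951056  0.32077091]
[[0.50745263 0.35177525]
 [0.48561446 0.30023211]
 [0.48225059 0.2922926 ]] -0.00012922430642389396
[241.71173196 255.14658808] [249.11666997 261.80366137]
```

```bash
python3 -m creep '{"hand":[100,100,100,100,100,100,100,100],"translation":[[0,0,0],[0,0,0],[0,0,0],[0.04,-0.001,0.001],[0.04,0,0],[0.03,0,0],[0.013,0,0],[0,0,0]],"turn":[[0,0,0],[0,0,0],[0,0,0],[0,0,0],[0,0,0],[0,0,0],[0,0,0],[0,0,0]]}' 60
python3 -m creep '{"hand":[0,0,0,0,0],"translation":[[0,0,0],[0,0,0],[0,0,0],[0,0,0],[0,0,0]],"turn":[[0,0,0],[0,0,0],[0,0,0],[0,0,0],[0,0,0]]}'
python3 - <<'E'
from h import *
snap('wrist','w3')
E
python3 -m creep '{"hand":[0,0],"translation":[[0,0,0],[0,0,0]],"turn":[[0,0,0],[0,0,0]]}'
```

```text
time: 4.65
eef_pos: [0.4933, 0.3196, 0.0352]
tcp_rot: [1.494, 0.992, -1.501]
force: [0.2, 0.4, 0.6]
width: 0.0854
time: 5.15
eef_pos: [0.4948, 0.3207, 0.0377]
tcp_rot: [1.499, 0.993, -1.496]
force: [-0.2, 0.2, -0.4]
width: 0.0121
time: 5.4
eef_pos: [0.4945, 0.3205, 0.037]
tcp_rot: [1.497, 0.993, -1.497]
force: [0.4, -0.5, -0.7]
width: -0.0001
```

View pics/w3.png

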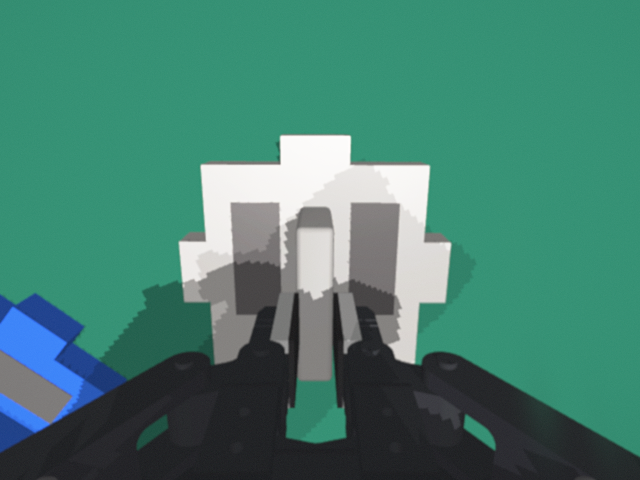

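Run:
```python
from h import *
s=dict(np.load('pics/w3.npz'));st=env.sense();p=st['eef_pos'];M=R.from_rotvec(st['tcp_rot']).as_matrix()
print(p)
for d in (.014,0,-.005,-.02,-.03,-.04): print(d,[proj(s,p+M[:,0]*d+M[:,1]*y+M[:,2]*z).round() .tolist() for y in(-.006,.006) for z in (-.011,0,.011)])
a=np.radians(-112.8);ax=np.array([np.cos(a),np.sin(a)])
for h in (.057,): print('fin',[proj(s,np.r_[np.array([.4951,.3208])+ax*t,h]).round().tolist() for t in (-.032,0,.032)])
x=snap('scene','s2');snap('top','top3')
q=proj(x,p);print(q)
u,v=map(int,q);cv2.imwrite('pics/s2c.png',cv2.resize(x['color'][max(v-90,0):v+50,u-80:u+80,::-1],None,fx=4,fy=4,interpolation=3))
```

```text
[0.4944645  0.32045373 0.0370447 ]
0.014 [[302.0, 256.0], [302.0, 279.0], [302.0, 301.0], [328.0, 256.0], [328.0, 279.0], [328.0, 301.0]]
0 [[301.0, 267.0], [301.0, 291.0], [301.0, 315.0], [329.0, 267.0], [329.0, 291.0], [329.0, 315.0]]
-0.005 [[300.0, 271.0], [300.0, 296.0], [301.0, 320.0], [330.0, 271.0], [329.0, 296.0], [329.0, 320.0]]
-0.02 [[299.0, 285.0], [299.0, 312.0], [299.0, 338.0], [331.0, 285.0], [331.0, 312.0], [330.0, 338.0]]
-0.03 [[298.0, 295.0], [298.0, 324.0], [298.0, 351.0], [332.0, 295.0], [332.0, 324.0], [331.0, 351.0]]
-0.04 [[296.0, 308.0], [297.0, 338.0], [297.0, 367.0], [333.0, 308.0], [333.0, 338.0], [332.0, 367.0]]
fin [[316.0, 229.0], [316.0, 310.0], [316.0, 383.0]]
[370.00189432 227.37460157]
```

View pics/s2c.png

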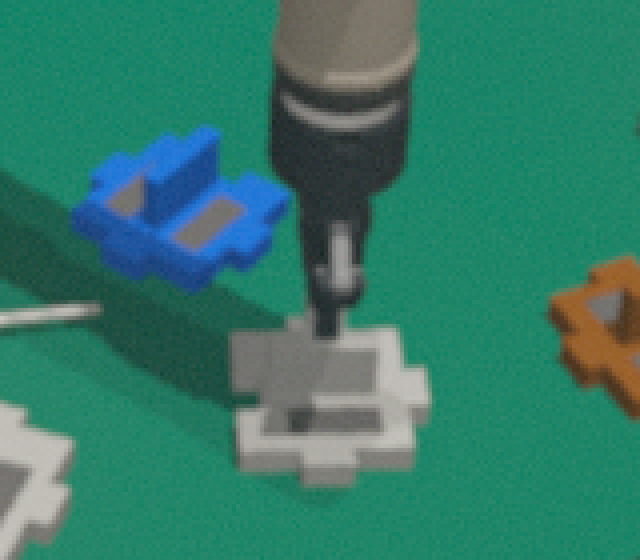

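Scene view: the shut tips are at crop (325,338), clearly above and behind the fin top (345,400), though the reported TCP puts them below it. I'll triangulate the real tip from the wrist and scene views.

Run:
```python
from h import *
x=dict(np.load('pics/s2.npz'));s=dict(np.load('pics/w3.npz'));st=env.sense();p=st['eef_pos'];M=R.from_rotvec(st['tcp_rot']).as_matrix()
P=lambda s:s['camera_matrix']@s['world_to_cam'][:3]
def tri(a,ua,b,ub):
    X=cv2.triangulatePoints(P(a),P(b),np.array(ua,float).reshape(2,1),np.array(ub,float).reshape(2,1))[:,0];return X[:3]/X[3]
X=tri(s,(316.5,293),x,(371.2,221.9));print('tip',X,'in tool',M.T@(X-p),'resid',proj(s,X),proj(x,X))
print('fin top in scene pred',proj(x,[.4951,.3208,.057]))
u0,v0=370-80,227-90
# fin top ends / tile corner check crop px: tile corners top
for q in [(232,332),(398,330),(415,425),(240,430)]: print(ray(x,(u0+q[0]/4,v0+q[1]/4),.017)[:2].round(3))
```

```text
tip [0.49514556 0.32361496 0.05285953] in tool [-0.01588373 -0.00058463 -0.00319189] resid [313.31574966 299.33907117] [371.71162265 222.23183758]
fin top in scene pred [370.72332968 221.26574109]
[0.431 0.295]
[0.472 0.387]
[0.547 0.356]
[0.508 0.262]
```

Both views put the shut tips just above the fin top (z≈0.06), about 35 mm higher than the stated TCP offset implies. I'll open and creep down while watching the force.

```bash
python3 -m creep '{"hand":[100,100,100,100,100,100,100,100],"translation":[[0,0,0],[0,0,0],[0,0,0],[0,0,0],[0,0,0],[0.004,0,0],[0.004,0,0],[0.004,0,0]],"turn":[[0,0,0],[0,0,0],[0,0,0],[0,0,0],[0,0,0],[0,0,0],[0,0,0],[0,0,0]]}' 60
python3 - <<'E'
from h import *
x=snap('scene','s3');snap('wrist','w4');st=env.sense();q=proj(x,st['eef_pos']);print(q,st['eef_pos'],st['force'])
u,v=map(int,q);a=cv2.resize(x['color'][v-70:v+40,u-60:u+60,::-1],(480,440),interpolation=3)
cv2.imwrite('pics/s3c.png',a)
E
```

```text
time: 6.3
eef_pos: [0.4943, 0.3204, 0.0245]
tcp_rot: [1.497, 0.993, -1.498]
force: [-0.3, 0.0, -0.4]
width: 0.0855
[369.4658913  231.22921674] [0.49390233 0.32010351 0.0241517 ] [-0.63219941 -0.21074241 -0.23819824]
```

View pics/s3c.png

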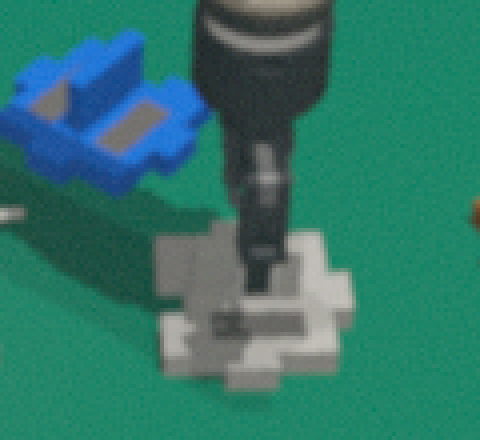

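Run:
```python
from h import *
x=dict(np.load('pics/s3.npz'));st=env.sense();p=st['eef_pos'];M=R.from_rotvec(st['tcp_rot']).as_matrix()
print('seen',(373.5,233.5))
for d in (.014,.001,-.01,-.02,-.03,-.04): print(d,proj(x,p+M[:,0]*d+M[:,1]*.045).round(1),proj(x,p+M[:,0]*d+M[:,1]*.045-M[:,2]*.011).round(1))
```

```text
seen (373.5, 233.5)
0.014 [370.8 249.1] [375.6 249. ]
0.001 [371.1 245.2] [375.9 245.1]
-0.01 [371.4 241.8] [376.2 241.7]
-0.02 [371.6 238.7] [376.5 238.6]
-0.03 [371.9 235.6] [376.7 235.5]
-0.04 [372.1 232.4] [377.  232.3]
```

The same offset shows with the hand open: tips are about 36 mm behind the TCP, at z≈0.06. Another 20 mm down puts the shut pads well onto the fin.

```bash
python3 -m creep '{"hand":[100,100,100,100,100],"translation":[[0.005,0.0005,0],[0.005,0,0],[0.005,0,0],[0.005,0,0],[0,0,0]],"turn":[[0,0,0],[0,0,0],[0,0,0],[0,0,0],[0,0,0]]}' 60
python3 -m creep '{"hand":[0,0,0,0,0,0,0,0,0],"translation":[[0,0,0],[0,0,0],[0,0,0],[0,0,0],[0,0,0],[0,0,0],[0,0,0],[0,0,0],[0,0,0]],"turn":[[0,0,0],[0,0,0],[0,0,0],[0,0,0],[0,0,0],[0,0,0],[0,0,0],[0,0,0],[0,0,0]]}'
```

```text
time: 6.9
eef_pos: [0.4943, 0.3199, 0.0041]
tcp_rot: [1.496, 0.993, -1.499]
force: [-0.3, -0.0, -0.4]
width: 0.0854
time: 7.8
eef_pos: [0.4952, 0.3205, 0.0054]
tcp_rot: [1.498, 0.993, -1.497]
force: [-0.7, -0.4, 4.3]
width: 0.0126
```

Gripped at about 13 mm. Lift, then work out the move to the deck.

```bash
python3 -m creep '{"hand":[0,0,0,0,0,0],"translation":[[-0.02,0,0],[-0.04,0,0],[-0.04,0,0],[-0.04,0,0],[0,0,0],[0,0,0]],"turn":[[0,0,0],[0,0,0],[0,0,0],[0,0,0],[0,0,0],[0,0,0]]}'
python3 - <<'E'
from h import *
st=env.sense();p=st['eef_pos'];M=R.from_rotvec(st['tcp_rot']).as_matrix();print(p,st['force'],st['width'])
print(M.T@(np.array([.5873,-.1865,p[2]])-p), np.degrees(np.arctan2(M[1,2],M[0,2])),st['joint_positions'].round(2))
E
```

```text
time: 8.4
eef_pos: [0.4947, 0.3202, 0.145]
tcp_rot: [1.498, 0.993, -1.497]
force: [-0.7, -0.8, -3.3]
width: 0.013
[0.49467331 0.32023776 0.14502647] [-0.71812369 -0.84153285 -3.32928362] 0.01298170734890871
[-2.27389402e-04  2.82550588e-01  4.30729581e-01] -112.90538259145393 [-0.98  0.37  0.43  1.77 -0.18  1.04 -0.89]
```

```bash
python3 -m creep '{"hand":[0,0,0,0,0,0,0,0,0,0],"translation":[[0,0.0255,0.0398],[0,0.0255,0.0398],[0,0.0255,0.0398],[0,0.0255,0.0398],[0,0.0255,0.0398],[0,0.0255,0.0398],[0,0.0255,0.0398],[0,0.0255,0.0398],[0,0.0255,0.0398],[0,0.0255,0.0398]],"turn":[[0,0,0],[0,0,0],[0,0,0],[0,0,0],[0,0,0],[0,0,0],[0,0,0],[0,0,0],[0,0,0],[0,0,0]]}'
python3 -m creep '{"hand":[0,0,0,0,0,0,0,0,0],"translation":[[0,0.0255,0.0398],[0,0.0255,0.0398],[0,0.0255,0.0398],[0,0,0],[0,0,0],[0,0,0],[0,0,0],[0,0,0],[0,0,0]],"turn":[[0,0,0],[0,0,0],[0,0,0],[-0.1295,0,0],[-0.1295,0,0],[-0.1295,0,0],[-0.1295,0,0],[0,0,0],[0,0,0]]}'
python3 - <<'E'
from h import *
snap('wrist','w5');snap('top','top5');st=env.sense();M=R.from_rotvec(st['tcp_rot']).as_matrix();print(st['eef_pos'],M.round(3),st['width'],st['joint_positions'].round(2))
E
```

```text
time: 9.4
eef_pos: [0.573, -0.1468, 0.1423]
tcp_rot: [1.495, 0.996, -1.501]
force: [1.4, -0.1, -2.8]
width: 0.0131
time: 10.3
eef_pos: [0.5976, -0.2848, 0.1429]
tcp_rot: [1.124, 1.265, -1.125]
force: [-0.3, 0.1, -2.6]
width: 0.0125
[ 0.59821624 -0.28503402  0.14380022] [[-0.002  0.993  0.116]
 [ 0.001  0.116 -0.993]
 [-1.    -0.002 -0.001]] 0.012938458203247667 [ 0.05  0.51  0.47  1.58 -0.25  1.11  0.7 ]
```

View pics/w5.png

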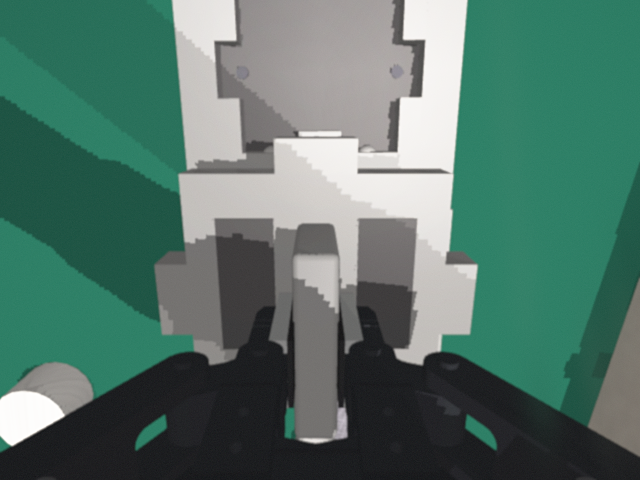

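Wrist view: the tile is held square, with its -x tab end at row 139 and side tabs at x 157 and 476. The deck beyond shows side recesses at (217, 41–97) and (424, 41–97), and deck edges at (173,0)–(187,170) and (467,0)–(452,170).

Run:
```python
from h import *
s=dict(np.load('pics/w5.npz'));st=env.sense();p=st['eef_pos'];M=R.from_rotvec(st['tcp_rot']).as_matrix()
r=lambda q,z:ray(s,q,z)[:2]
ang=lambda v:np.degrees(np.arctan2(v[1],v[0]))
zt=p[2]-.0054+.017
L=[r((157,265),zt),r((163,335),zt)];Rr=[r((476,265),zt),r((470,335),zt)]
print('tab widths',np.linalg.norm(L[0]-L[1]),np.linalg.norm(Rr[0]-Rr[1]),'span',np.linalg.norm(L[0]-Rr[0]))
c=np.mean(L+Rr,0);f=np.mean([r((274,139),zt),r((357,139),zt)],0)
A=r((180,174),zt);B=r((452,174),zt);print('front edge',np.linalg.norm(A-B),ang(A-B)+90-180 if 0 else ang(B-A)-90)
print('tile c',c,'tcp',p[:2],'tab dist',np.linalg.norm(f-c),'ang',ang(c-f),ang(Rr[0]-L[0])-90)
D=[r((217,41),.02),r((217,97),.02)];E=[r((424,41),.02),r((424,97),.02)]
print('recess w',np.linalg.norm(D[0]-D[1]),np.linalg.norm(E[0]-E[1]),'span',np.linalg.norm(D[0]-E[0]),'ang',ang(E[0]-D[0])-90,ang(E[1]-D[1])-90)
dc=np.mean(D+E,0);print('deck c',dc)
l=[r((173,0),.02),r((187,170),.02)];q=[r((467,0),.02),r((452,170),.02)]
print('deck edges ang',ang(l[1]-l[0]),ang(q[1]-q[0]),'width',np.linalg.norm(l[0]-q[0]),np.linalg.norm(l[1]-q[1]))
v=dc-c;print('to go tool',M.T@np.r_[v,0])
# lateral from outer-edge midline
m=(l[0]+q[0])/2-c; print('midline lateral',M.T@np.r_[m,0], M.T@np.r_[(l[1]+q[1])/2-c,0])
```

```text
tab widths 0.03001717046678599 0.02993506677874088 span 0.12288518895055518
front edge 0.09863606694630989 -83.33004881922119
tile c [ 0.59811669 -0.28388839] tcp [ 0.59821624 -0.28503402] tab dist 0.06226573779515532 ang -83.06619588656262 -83.28637786083756
recess w 0.03336928998336343 0.03333356478698695 span 0.12961420202784207 ang -83.38538955490985 -83.36318975610753
deck c [ 0.58897108 -0.18511726]
deck edges ang -83.3712719077417 -83.38597695801276 width 0.1797179647094945 0.17969151279512793
to go tool [ 8.71292661e-05  2.37193230e-03 -9.91652438e-02]
midline lateral [ 1.24476380e-04  1.90689245e-03 -1.38798028e-01] [ 2.94741851e-05  1.83666425e-03 -3.55514370e-02]
```

```bash
python3 -m creep '{"hand":[0,0,0,0,0,0,0,0,0,0],"translation":[[0,0.001,-0.033],[0,0.001,-0.033],[0,0,-0.033],[0,0,0],[0,0,0],[0.035,0,0],[0.035,0,0],[0.025,0,0],[0.012,0,0],[0,0,0]],"turn":[[0,0,0],[0,0,0],[0,0,0],[0,0,0],[0,0,0],[0,0,0],[0,0,0],[0,0,0],[0,0,0],[0,0,0]]}'
python3 - <<'E'
from h import *
st=env.sense();p=st['eef_pos'];M=R.from_rotvec(st['tcp_rot']).as_matrix();print(p,st['force'],M.T@(np.array([.58897,-.18512-.0011,p[2]])-p),M.round(3))
snap('wrist','w6')
E
```

```text
time: 11.4
eef_pos: [0.5877, -0.1878, 0.0364]
tcp_rot: [1.122, 1.264, -1.126]
force: [-0.6, -0.1, -2.5]
width: 0.013
[ 0.58769458 -0.18782127  0.03637676] [-0.64924705 -0.10536225 -2.50981524] [-4.63027338e-06  1.45233499e-03 -1.44273053e-03] [[-0.003  0.993  0.116]
 [-0.     0.116 -0.993]
 [-1.    -0.003 -0.   ]]
```

View pics/w6.png

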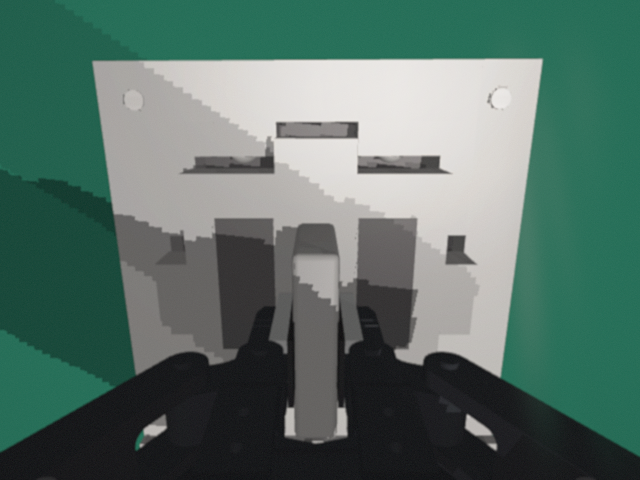

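The tile hovers over the bay with matching orientation: +y recess at (275–358, 122), tab end at row 139, deck far corners at (93,61) and (542,59). I'll compute the residual offset.

Run:
```python
from h import *
s=dict(np.load('pics/w6.npz'));st=env.sense();p=st['eef_pos'];M=R.from_rotvec(st['tcp_rot']).as_matrix()
def t(q,z): return (M.T@np.r_[ray(s,q,z)[:2]-p[:2],0])[1:].round(4)
a,b=t((93,61),.02),t((542,59),.02);print('deck far corners',a,b,'-> centre y',(a+b)[0]/2,'z',(a+b)[1]/2+.09)
for q in [(275,122),(358,122)]: print('recess',t(q,.02),'z centre',t(q,.02)[1]+.066)
for q in [(194,156),(440,156)]: print('bay corner',t(q,.02),'z centre',t(q,.02)[1]+.052)
for zt in (.046,.048):
  for q in [(275,139),(358,139)]: print('tab',t(q,zt),'zc',t(q,zt)[1]+.0625)
  for q in [(183,173),(449,173)]: print('edge',t(q,zt),'zc',t(q,zt)[1]+.05)
```

```text
deck far corners [-0.0905 -0.0926] [ 0.0893 -0.0934] -> centre y -0.0005999999999999964 z -0.0030000000000000027
recess [-0.018  -0.0691] z centre -0.0030999999999999917
recess [ 0.0165 -0.0691] z centre -0.0030999999999999917
bay corner [-0.0529 -0.0551] z centre -0.0031000000000000055
bay corner [ 0.0517 -0.0552] z centre -0.0032000000000000015
tab [-0.0157 -0.0634] zc -0.000899999999999998
tab [ 0.0143 -0.0634] zc -0.000899999999999998
edge [-0.05   -0.0512] zc -0.0011999999999999997
edge [ 0.0481 -0.0512] zc -0.0011999999999999997
tab [-0.0155 -0.0635] zc -0.0010000000000000009
tab [ 0.0141 -0.0635] zc -0.0010000000000000009
edge [-0.0494 -0.0514] zc -0.0013999999999999985
edge [ 0.0475 -0.0515] zc -0.0014999999999999944
```

```bash
python3 -m creep '{"hand":[0,0,0,0,0,0,0,0],"translation":[[0,0,-0.002],[0,0,0],[0.004,0,0],[0.004,0,0],[0.004,0,0],[0.003,0,0],[0.003,0,0],[0,0,0]],"turn":[[0,0,0],[0,0,0],[0,0,0],[0,0,0],[0,0,0],[0,0,0],[0,0,0],[0,0,0]]}' 80
```

```text
time: 12.25
eef_pos: [0.5885, -0.1847, 0.0194]
tcp_rot: [1.122, 1.264, -1.122]
force: [-0.2, 0.3, -3.0]
width: 0.0129
```

The tile has entered with no contact force. Press on through the catches.

```bash
python3 -m creep '{"hand":[0,0,0,0],"translation":[[0.003,0,0],[0.003,0,0],[0.002,0,0],[0,0,0]],"turn":[[0,0,0],[0,0,0],[0,0,0],[0,0,0]]}'
python3 -m creep '{"hand":[0,0,0],"translation":[[0.002,0,0],[0.002,0,0],[0,0,0]],"turn":[[0,0,0],[0,0,0],[0,0,0]]}'
```

```text
time: 12.65
eef_pos: [0.5899, -0.1849, 0.0122]
tcp_rot: [1.122, 1.261, -1.121]
force: [1.9, -0.7, -0.3]
width: 0.0128
time: 12.95
eef_pos: [0.5893, -0.185, 0.0084]
tcp_rot: [1.122, 1.262, -1.121]
force: [1.3, -0.5, 4.1]
width: 0.0128
```

```bash
python3 -m creep '{"hand":[0,0,0],"translation":[[0.002,0,0],[0.001,0,0],[0,0,0]],"turn":[[0,0,0],[0,0,0],[0,0,0]]}'
python3 - <<'E'
from h import *
st=env.sense();print(st['force'],st['ft_torque'])
snap('wrist','w7')
E
```

```text
time: 13.25
eef_pos: [0.5893, -0.1849, 0.0084]
tcp_rot: [1.123, 1.263, -1.121]
force: [-6.4, 2.9, 22.9]
width: 0.013
[-6.44703772  2.85670034 22.86247237] [ 0.4813456   1.40203762 -0.0263258 ]
```

View pics/w7.png

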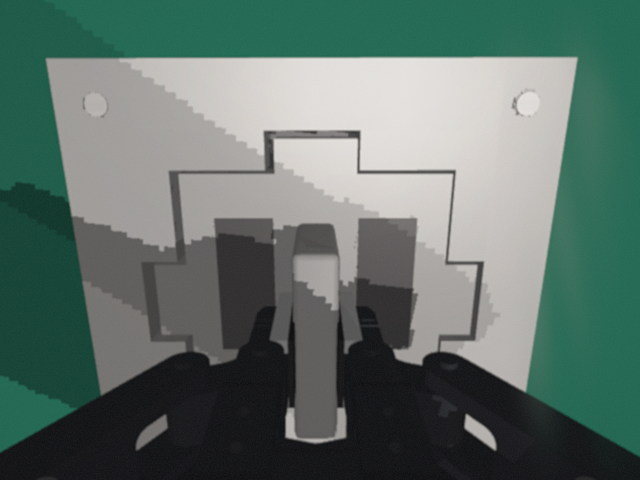

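The tile lies flush with even gaps and the push met a hard stop at 23 N. Relax, release and retreat, then check.

```bash
python3 -m creep '{"hand":[0,100,100,100,100,100,100,100,100,100],"translation":[[-0.003,0,0],[0,0,0],[0,0,0],[0,0,0],[0,0,0],[0,0,0],[-0.03,0,0],[-0.04,0,0],[-0.04,0,0],[-0.04,0,0]],"turn":[[0,0,0],[0,0,0],[0,0,0],[0,0,0],[0,0,0],[0,0,0],[0,0,0],[0,0,0],[0,0,0],[0,0,0]]}'
python3 -m creep '{"hand":[100,100,100],"translation":[[0,0,0.03],[0,0,0],[0,0,0]],"turn":[[0,0,0],[0,0,0],[0,0,0]]}'
python3 - <<'E'
from h import *
w=snap('wrist','w8');t=snap('top','top8');st=env.sense();print(st['force'],st['eef_pos'])
a=cv2.resize(w['color'][:,:,::-1],(533,400));b=cv2.resize(t['color'][115:285,200:580,::-1],(447,200),interpolation=3)
o=np.zeros((600,533,3),np.uint8);o[:400]=a;o[400:,:447]=b;cv2.imwrite('pics/fin.png',o)
E
```

```text
time: 14.3
eef_pos: [0.5886, -0.1849, 0.1593]
tcp_rot: [1.122, 1.263, -1.122]
force: [0.3, -0.1, -1.3]
width: 0.0852
time: 14.6
eef_pos: [0.5919, -0.2153, 0.1578]
tcp_rot: [1.123, 1.262, -1.123]
force: [0.4, -0.2, -0.4]
width: 0.0855
[ 0.11164873 -0.0025131  -0.16664184] [ 0.59201136 -0.21350875  0.15704134]
```

View pics/fin.png

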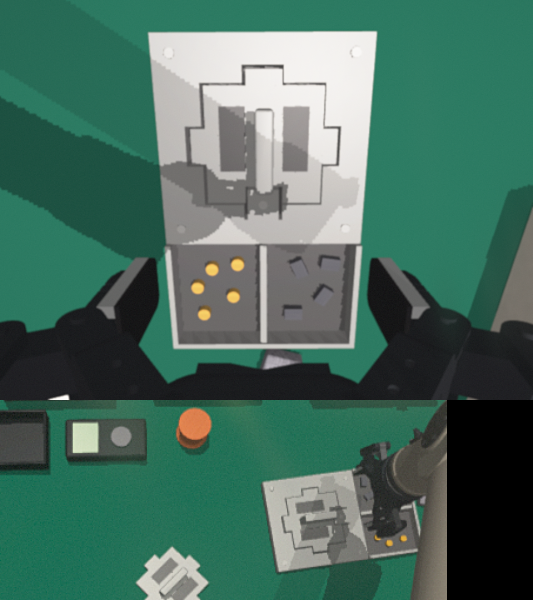

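The tile sits flush and centred with the notch round the key block. The hand is clear, and the spool, meter and four-tab tile look untouched. Handing in.

```bash
python3 -c "
from station import job;print(job.hand_in())"
```

```text
the job is handed in; nothing more can be done
None
```

The notched tile is seated in the bay, flush with the deck, with its notch round the key block in the tray-side (-y) recess. I released it and handed the job in at about 15 s of robot time; no verdict was reported.

- **Last checks:** Pressing met a hard stop at 23 N, with the reported height where I expected the tile to reach the bay floor. Pictures after release show even gaps all round and the hand clear of everything. I judged flushness and centring by eye and did not measure them again after release.
- **Other objects:** The four-tab tile, spool and multimeter look unmoved in the top view.
- **What disagreed:** The fingertips turned out to be about 35–40 mm farther back than the stated TCP offset (14 mm ahead of the TCP). Because of that, my first two grasps closed on nothing above the fin. I corrected the height from the wrist and scene pictures. The grip opening also read about 13 mm on the 14 mm fin.

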